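# Fetch the bead jar from under the low shelf with a reacher

## Robot

A 6-joint arm with a two-finger parallel gripper is mounted at the origin on the work surface. World frame = base frame: x ahead of the robot, y to its left, z up, the work surface at z = 0. Lengths are in m, angles in rad, forces in N, time in s.
With the tool pointing down it reaches from about 0.35 to 0.85 m from the base axis. Payload 8.1 kg.
Tool frame: the origin (TCP) lies on the centre line of the jaws, within the pads' length; the fingertips stand robot.tips_ahead ahead of it and the grasp point (between the pads) lies 8 mm behind it (robot.tips_ahead is the distance from the TCP to the fingertips, in m); z points along the fingers, y is the direction in which the jaws open and shut (so a half turn about z gives the same grasp; the last joint's range is limited). The gripper opens to 93 mm and grips with 3 to 60 N. Pads are 15 mm wide; open, the fingers measure 128 mm over their backs; the gripper's body (75 mm by 188 mm) begins 65 mm behind the grasp point.
Start: joints at [1.069, 0.13, 1.488, -0, 1.523, -0.085], TCP at [0.243, 0.549, 0.23] pointing down, gripper open.
Joint ranges: [-2.96, 2.96], [-0.89, 2.26], [0.02, 2.5], [-1.34, 4.48], [0, 2.73], [-2.66, 2.66]. Speed limits (rad/s): [2.39, 2.39, 2.79, 3.14, 3.14, 3.14].

## Interface

Orientations are given as a rotation vector (axis times angle).
In Python, from plant import monitor, eyes, job, robot gives the robot as it stands.
- The arm moves only by the tool servo_tool, never from a script. Its argument "plan" is a list that holds one entry, the list of rows, each a list of 7 numbers: the closure, from -1 (fully open) to 1 (shut), so that 0 is half open, then the shift along the world's x, y, z in mm, then the turn, a rotation vector about the world's x, y, z in rad. In form: [[[hand, dx, dy, dz, ax, ay, az], ...]]. A call has 1 to 12 rows; each row shifts and turns the commanded pose from where the row before left it; what a row does not reach is not made up. A row lasts 1/10 s, in which the tool goes at most 50 mm and 8.59 degrees, less where a joint would pass 70% of its speed; a pose out of reach is approached as far as the arm can. A call with a gripper value outside its range is refused whole. The fingers move at their own pace and stop on an object; "force" is the grip in N (left out, the last holds). Time passes only in rows, so rows that do not move let the fingers close. It gives the time, the measured TCP pose, the force and the opening at its end, in the units of the state.
- monitor.read_state(): the state, without advancing time (a new reading comes with each control period).
- eyes.read_camera(name): name is "scene" or "top" or "wrist"; returns the picture (384x512x3 uint8, red, green, blue); there is no depth.
- eyes.camera_info(name): a dict with "mtx" (3x3 intrinsics, pixels), "R" (3x3) and "t" (3): a world point X has camera coordinates R X + t. Camera axes: x right, y down, z forward; pixel columns grow to the right and rows downward; lengths in m; the calibration is good to about 2 mm. The wrist camera is an equidistant fisheye: a pixel r from the principal point sees the ray r / f radians off the axis. A picture is of the moment at which its call begins: read the wrist's pose just before it. camera_info takes no time and is no camera call; for the wrist camera it gives the pose at the moment of the call.
- job.close_job(): hands the job in, once; it reports no verdict.
The state is a dict: "t": time; "q": joint angles; "dq": joint speeds; "joint_torque": joint torques, N m; "tool_pos": TCP position; "orientation": TCP orientation; "force": force on the tool from outside, world axes, zero at the start; "wrist_torque": the same for the moment, N m; "opening": finger opening in m.
Only numpy, scipy, OpenCV 4.12 (cv2) and the standard library are available. Lean on these libraries where they do the work, as an engineer would, in place of code of your own. Each camera call takes 0.05 s, during which the arm holds its last target. There are 200 camera calls.

## Task

A small round glass jar of beads has slid under the low slatted shelf, too low for a hand. Take the pistol-grip reacher by its handle and trigger, slide its jaws in around the jar, squeeze the trigger just enough to hold the jar gently between the two jaw pads (the glass is thin), and draw it out in the jaws, upright, until it stands wholly clear in front of the shelf. Then let go of the reacher so that its jaws open, leaving the jar and reacher lying there on the table, and do not touch the jar by hand or disturb the shelf and the other things.

Things in the scene. Friction and masses are not known exactly. Their poses are not given: they have to be found in the camera images.
- shelf: Low slatted wooden shelf, fixed, 220 mm deep (its x), 360 wide (its y). Origin on the table under its centre; +x points into the gap, the mouth is the -x side. Gap under the slats 66 mm high; top with rails 98 mm up, a carton on it reaches 127 mm. Legs at the corners leave y = -164 to 164 mm free; a strip closes the back (+x). Slats 12 mm wide, 40 mm between.
- shelf_mouth (a point): Middle of the shelf's mouth, on the table, on the shelf's front edge line. Axes as the shelf's: +x into the gap.
- reacher: Pistol-grip reacher, 365 mm long, 36 thick, 0.26 kg, lying on its side. Origin on the table under the shaft, at the handle; x runs along the 16 mm shaft (axis 18 mm up) to the jaws, z up. Black handle bar (18 x 100 x 36 mm) stands out to -y, rear face at x = -30 mm; the grey trigger bar is parallel in front of it, front face at x = +30 mm when free. Slide it on the table, not pressed down: it binds.
- reacher_grip (a point): Where to pinch the reacher from above, across handle and trigger along its x: x = 0, y = -52 mm, 18 mm up. 60 mm over both bars when free, 40 mm with the trigger fully in. Fingers closing evenly push the whole reacher forward half as far as the trigger goes in. Axes as the reacher's.
- reacher_trigger (a joint): Trigger travel in m, 0 free to 0.020 fully in. Its return spring takes 12 N to start, 16 N at full travel; both pads' load comes on top (1.2 times the sum of the two pad forces). Each jaw closes 1.2 mm per mm of trigger; they spring open when it is let go.
- reacher_jaws (a point): Middle of the jaws: x = 295 mm, y = 0 of the reacher, 18 mm up. Two pads (pad_a at +y, pad_b at -y) face each other, 40 mm long (x), 26 high, 78 apart when new; each is worn and sits 0 to 10 mm closer in (unknown), so contact must be felt. Each pad is sprung, 5.5 N/mm, 10 mm give. Head 126 mm wide; throat bar 44 mm behind this point, jaw tips 40 mm ahead of it.
- jar: Thin round glass jar of beads, 40 mm diameter, 50 tall with its flat metal lid (34 mm), about 0.14 kg, loose, standing under the shelf. Origin under its centre. More than 9 N from a pad cracks it; 4 to 7 N on each pad holds it well.
- jar_center (a point): Centre of the jar, 25 mm above its underside.
- round_tin: Bystander: low round steel tin, 38 mm diameter, 30 mm tall, under the shelf at its +y end, 110 mm or more from the jar's axis. Origin under its centre.
- tape_roll: Bystander: roll of tape lying flat, 72 mm diameter, 25 mm tall. Origin under its centre.
- screwdriver: Bystander: screwdriver lying on the table along its x.
- small_drum: Bystander: small wooden drum, 150 mm diameter, 45 mm tall. Origin under its centre.
- beater: Bystander: drum beater, 210 mm long along its x, padded head 34 mm.
- mug: Bystander: white mug, 76 mm diameter, 85 mm tall, handle at its +y.
There are look-alikes about, which are no part of the job. Of the things that look like the jar, the middle-sized one is meant.

How it is judged:
By the outcome, as a careful person would: the job done as asked, in the order asked, and still so for the second after the job is handed in, with the robot touching nothing.
It also fails if it takes over 72 s, if anything falls off the work surface, if the arm or the gripper's body presses on something with over 40 N, if the wrist force passes 120 N, or if a joint passes its speed limit or range.

## Working session

There is one attempt and no reset: what is moved stays moved. The work goes in short steps, Python scripts to look and compute and a tool call to move; the robot and the scene stay as the last step left them, time stands still between calls to the robot, and variables do not carry over. Pictures are saved under pics/ and viewed, about 8 in all and at most 12, crops included, and the job is handed in when it is done.

Besides the shell and the picture viewer there is one more tool, called after "Request:" by a JSON object that holds its "name" and its "arguments". servo_tool: Moves the arm, as the interface text tells. Its arguments: {"type":"object","properties":{"plan":{"type":"array"},"force":{"type":"number"}},"required":["plan"]}

```bash
ls; mkdir -p pics
cat > h.py <<'E'
import numpy as np, cv2
from plant import monitor, eyes, job, robot
def shot(n,f):
    i=eyes.camera_info(n); im=eyes.read_camera(n); cv2.imwrite(f'pics/{f}.png',cv2.cvtColor(im,cv2.COLOR_RGB2BGR))
    np.savez(f'pics/{f}.npz',**{k:np.array(v) for k,v in i.items() if k in('mtx','R','t')}); return im,i
def load(f):
    return cv2.imread(f'pics/{f}.png'),dict(np.load(f'pics/{f}.npz'))
def ray(i,u,v,fish=False):
    K=np.array(i['mtx']);R=np.array(i['R']);t=np.array(i['t'])
    x=(u-K[0,2])/K[0,0];y=(v-K[1,2])/K[1,1]
    if fish:
        r=np.hypot(x,y);s=np.sin(r)/max(r,1e-9);d=np.array([x*s,y*s,np.cos(r)])
    else: d=np.array([x,y,1.])
    return -R.T@t, R.T@d
def onz(i,u,v,z,fish=False):
    o,d=ray(i,u,v,fish); return o+d*(z-o[2])/d[2]
def proj(i,X):
    c=np.array(i['R'])@np.array(X)+np.array(i['t']);p=np.array(i['mtx'])@c;return p[:2]/p[2]
E
python3 - <<'E'
from h import *
print(monitor.read_state(), robot.tips_ahead)
a,i=shot('scene','s0');b,j=shot('top','t0')
for k in(i,j):print(k)
cv2.imwrite('pics/s0b.png',cv2.resize(cv2.imread('pics/s0.png'),(800,600),interpolation=cv2.INTER_CUBIC))
cv2.imwrite('pics/t0b.png',cv2.resize(cv2.imread('pics/t0.png'),(800,600),interpolation=cv2.INTER_CUBIC))
E
```

```text
pics
{'t': 0.0, 'q': array([ 1.06860957e+00,  1.31185673e-01,  1.48923738e+00, -2.93230966e-05,
        1.52301252e+00, -8.54064767e-02]), 'dq': array([-2.33724180e-03,  4.77580906e-04,  4.62974571e-05, -5.82660608e-04,
       -7.63031213e-04, -9.29314082e-04]), 'joint_torque': array([ 1.03999020e-03, -5.59808135e+01, -4.91774869e+01,  7.68421311e-02,
        3.52886994e-02, -2.43086952e-04]), 'tool_pos': array([0.2426227 , 0.54816545, 0.22859581]), 'orientation': array([-6.49841765e-01, -3.07312959e+00,  2.78368650e-03]), 'force': array([-0.01390841,  0.62773451,  0.58049479]), 'wrist_torque': array([-0.02385396, -0.02869722, -0.01659665]), 'opening': 0.09293865545281144} 0.011
{'mtx': array([[385.21276752,   0.        , 253.38869656],
       [  0.        , 385.21276752, 189.804819  ],
       [  0.        ,   0.        ,   1.        ]]), 'R': array([[ 0.55779301,  0.82969683, -0.02168246],
       [ 0.51420483, -0.36596296, -0.77567036],
       [-0.65150622,  0.42151427, -0.6307657 ]]), 't': array([-0.37011565, -0.21426894,  1.33335189])}
{'mtx': array([[410.84150811,   0.        , 251.72085211],
       [  0.        , 410.84150811, 193.80807816],
       [  0.        ,   0.        ,   1.        ]]), 'R': array([[ 0.0091645 , -0.99959037,  0.02711276],
       [-0.9958668 , -0.01157382, -0.09008533],
       [ 0.09036223, -0.02617511, -0.99556493]]), 't': array([0.02713139, 0.56059074, 1.13863754])}
```

View pics/t0b.png

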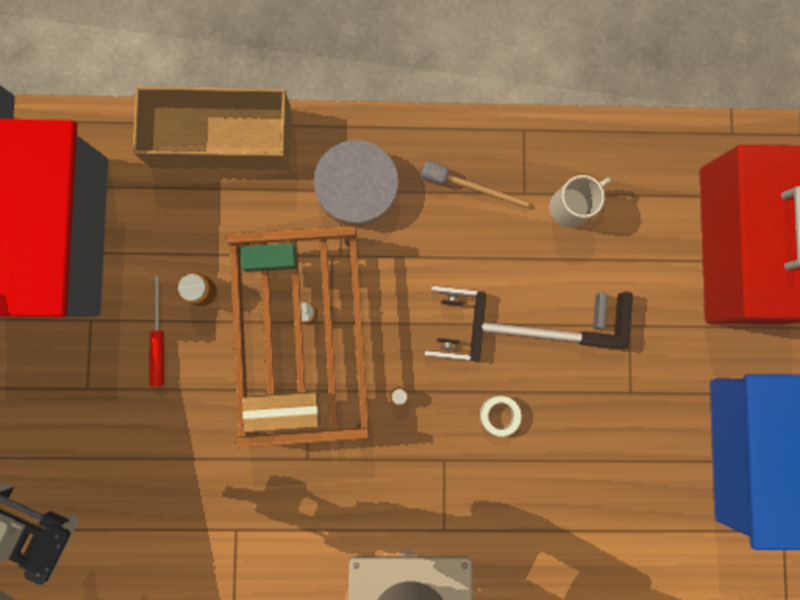

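View pics/s0b.png

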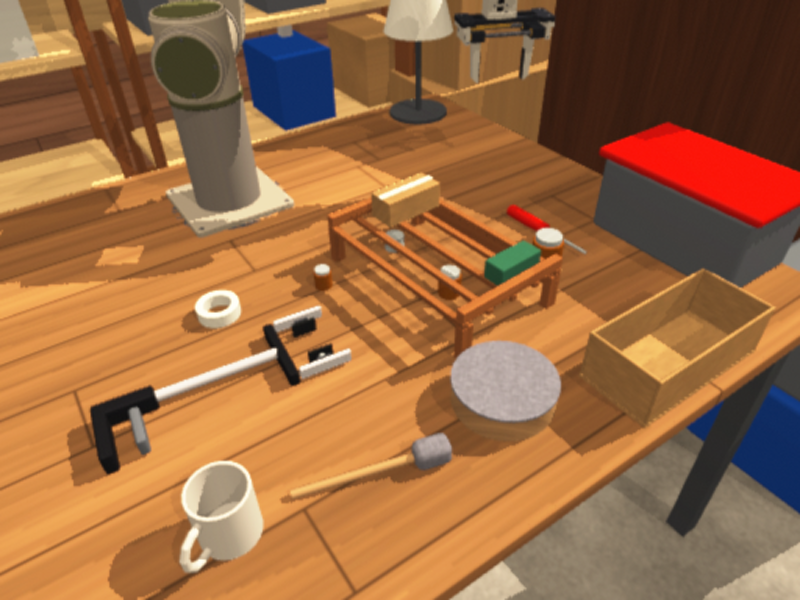

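The top view shows the shelf with its mouth to the right (world −y). The middle-sized jar is under it at about (306,312) of 800x600. The small look-alike is at (399,396) and the large one at (193,288). The reacher lies from (625,320) to its jaws at (440,325), pointing at the mouth. The scene view agrees: jar at (450,275), tin under the carton at (395,240). Next I'll measure all of these.

Run:
```python
from h import *
b,_=load('t0'); a,_=load('s0')
c=cv2.resize(b[140:285,140:415],None,fx=2.9,fy=2.9,interpolation=cv2.INTER_CUBIC)
d=cv2.resize(a[135:205,200:370],None,fx=4.6,fy=2.0*2.3,interpolation=cv2.INTER_CUBIC)
print(c.shape,d.shape)
cv2.imwrite('pics/c1.png',c); cv2.imwrite('pics/c2.png',d)
```

```text
(420, 798, 3) (322, 782, 3)
```

View pics/c1.png

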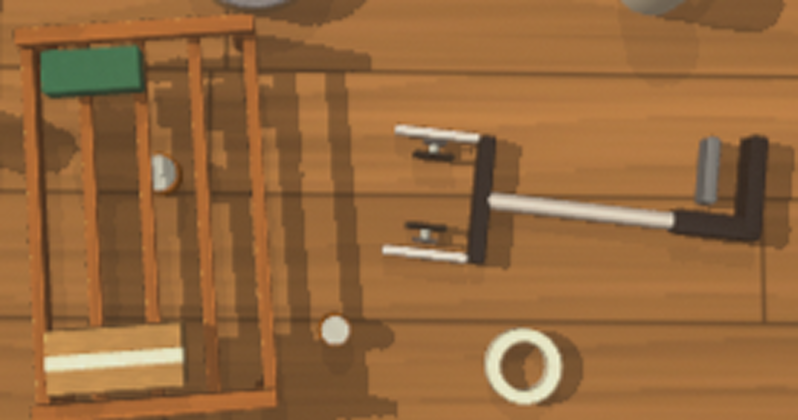

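View pics/c2.png

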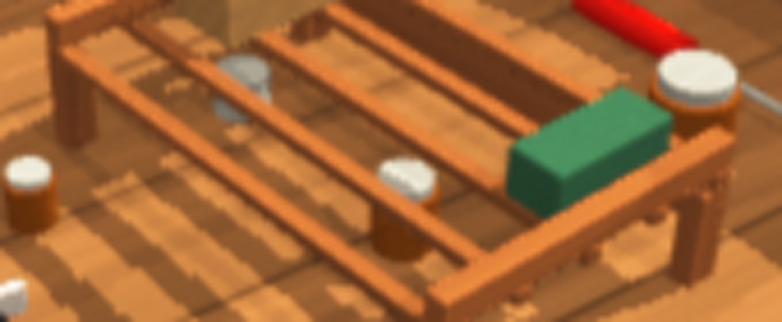

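```bash
cat > meas.py <<'E'
from h import *
def reacher(b,i,c0=265,c1=410,r0=175,r1=240):
    hsv=cv2.cvtColor(b,cv2.COLOR_BGR2HSV).astype(int)
    S,V=hsv[...,1],hsv[...,2]
    reg=np.zeros(S.shape,bool);reg[r0:r1,c0:c1]=1
    wh=(reg&(S<70)&(V>150)).astype(np.uint8); bk=(reg&(V<70)&(S<160)).astype(np.uint8); gr=(reg&(S<60)&(V>75)&(V<150)).astype(np.uint8)
    out={}
    for nm,m,z in(('white',wh,.022),('black',bk,.034),('grey',gr,.034)):
        n,l,st,ce=cv2.connectedComponentsWithStats(m)
        for k in range(1,n):
            if st[k,4]<12: continue
            ys,xs=np.nonzero(l==k)
            P=np.array([onz(i,u,v,z)[:2] for u,v in zip(xs,ys)])
            rect=cv2.minAreaRect((P*1000).astype(np.float32))
            vx=cv2.fitLine((P*1000).astype(np.float32),cv2.DIST_L2,0,.01,.01).ravel()
            print(nm,st[k],'cen',np.round(P.mean(0)*1000,1),'rect',np.round(rect[0],1),np.round(rect[1],1),round(rect[2],1),'line',np.round(vx,3))
E
python3 - <<'E'
from meas import *
b,i=load('t0'); a,j=load('s0')
print('cam',-i['R'].T@i['t'])
reacher(b,i)
s=lambda x,y:(200+x/4.6-.4,135+y/4.6-.4)
T=lambda x,y:(140+x/2.9-.4,140+y/2.9-.4)
f=lambda *p:np.round(p[0]*1000,1)
print('jar lid scene',f(onz(j,*s(406,180),.05)),'bottom front',f(onz(j,*s(403,260),.0)))
for n,p in dict(right=(183,174),top=(162,152),bot=(162,193)).items(): print('jar top-view',n,f(onz(i,*T(*p),.05)),f(onz(i,*T(*p),.04)))
print('big',f(onz(j,*s(697,77),.06)),'small',f(onz(j,*s(28,172),.04)))
print('small top',f(onz(i,*T(335,330),.04)),'tape',f(onz(i,*T(523,367),.02)))
print('tin',f(onz(j,*s(243,72),.03)))
for n,p in dict(fl=(252,16),fr=(276,392),fl2=(251,30),bl=(14,33),br=(34,415)).items(): print('shelf',n,f(onz(i,*T(*p),.098)))
print('front slat edge', [f(onz(i,*T(*p),.08)) for p in((257,60),(271,370))])
E
```

```text
cam [0.45513523 0.06341242 1.183353  ]
white [276 183  29   6  85] cen [585.  -76.3] rect [585.1 -76.2] [80.7  8.2] 84.3 line [ 1.02000e-01  9.95000e-01  5.85049e+02 -7.63460e+01]
white [308 207  64  11 312] cen [ 511.6 -219.2] rect [ 511.6 -217.6] [181.5  13.9] 84.3 line [ 1.00000e-01  9.95000e-01  5.11562e+02 -2.19183e+02]
white [272 225  29   6  89] cen [467.3 -64.2] rect [467.3 -64.9] [80.   8.7] 84.6 line [ 9.30000e-02  9.96000e-01  4.67292e+02 -6.41970e+01]
black [302 188   9  43 227] cen [ 519.1 -118.8] rect [ 518.9 -118.7] [ 15.7 119.8] 84.1 line [ 9.95000e-01 -9.80000e-02  5.19110e+02 -1.18777e+02]
black [371 188  34  35 474] cen [ 520.1 -366.9] rect [ 535.2 -351.7] [87.7 99.8] 84.5 line [   0.785   -0.619  520.096 -366.881]
black [283 193  13   2  19] cen [561.5 -71.4] rect [561.5 -71.9] [ 2.8 33.9] 0.7 line [ 7.20000e-02  9.97000e-01  5.61469e+02 -7.14070e+01]
black [281 217  12   3  17] cen [492.5 -65.8] rect [492.5 -64.9] [31.3  3.4] 84.3 line [ 1.04000e-01  9.95000e-01  4.92549e+02 -6.58050e+01]
grey [287 187   7   4  13] cen [575.8 -73.8] rect [575.2 -74.3] [16.6  7.2] 79.3 line [ 1.13000e-01  9.94000e-01  5.75842e+02 -7.37960e+01]
grey [380 188   8  22 138] cen [ 549.7 -341.1] rect [ 550.4 -341.3] [18.1 61.9] 83.7 line [ 9.91000e-01 -1.31000e-01  5.49686e+02 -3.41137e+02]
jar lid scene [545.2 191.7  50. ] bottom front [554.8 184.2   0. ]
jar top-view right [540.4 168.7  50. ] [541.1 169.6  40. ]
jar top-view top [561.2 189.1  50. ] [562.1 190.2  40. ]
jar top-view bot [522.1 188.2  50. ] [522.7 189.3  40. ]
big [575.8 392.6  60. ] small [397.5  21.9  40. ]
small top [393.9  22.5  40. ] tape [ 358.7 -161.    20. ]
tin [369.8 194.8  30. ]
shelf fl [683.8 103.6  98. ]
shelf fr [341.4  77.1  98. ]
shelf fl2 [670.7 104.4  98. ]
shelf bl [664.7 321.4  98. ]
shelf br [319.8 292.4  98. ]
front slat edge [array([645.9,  99. ,  80. ]), array([359.4,  82.1,  80. ])]
```

Measured positions:
- **Jar:** about (542.5, 190.5) mm.
- **Shelf:** yaw about +94.6°, with the mouth at y≈93 at the jar's x.
- **Reacher:** origin about (497, −363), heading 84.3°. The sizes check out.
- **Grip point:** about (549, −367).

Moving over it now.

Request:
{"name": "servo_tool", "arguments": {"plan": [[[-1, 13, -38, 0, 0, 0, 0.0135], [-1, 13, -38, 0, 0, 0, 0.0135], [-1, 13, -38, 0, 0, 0, 0.0135], [-1, 13, -38, 0, 0, 0, 0.0135], [-1, 13, -38, 0, 0, 0, 0.0135], [-1, 13, -38, 0, 0, 0, 0.0135], [-1, 13, -38, 0, 0, 0, 0.0135], [-1, 13, -38, 0, 0, 0, 0.0135], [-1, 13, -38, 0, 0, 0, 0.0135], [-1, 13, -38, 0, 0, 0, 0.0135], [-1, 13, -38, 0, 0, 0, 0.0135], [-1, 13, -38, 0, 0, 0, 0.0135]]], "force": 9}}

```text
t: 1.3
tool_pos: [0.3989, 0.0911, 0.2294]
orientation: [-0.398, -3.116, -0.0]
force: [1.6, 0.3, -0.3]
opening: 0.0932
```

Request:
{"name": "servo_tool", "arguments": {"plan": [[[-1, 13, -38, 0, 0, 0, 0.0135], [-1, 13, -38, 0, 0, 0, 0.0135], [-1, 13, -38, 0, 0, 0, 0.0135], [-1, 13, -38, 0, 0, 0, 0.0135], [-1, 13, -38, 0, 0, 0, 0.0135], [-1, 13, -38, 0, 0, 0, 0.0135], [-1, 13, -38, 0, 0, 0, 0.0135], [-1, 13, -38, 0, 0, 0, 0.0135], [-1, 13, -38, 0, 0, 0, 0.0135], [-1, 13, -38, 0, 0, 0, 0.0135], [-1, 0, 0, 0, 0, 0, 0], [-1, 0, 0, 0, 0, 0, 0]]]}}

```text
t: 2.5
tool_pos: [0.5284, -0.2878, 0.2284]
orientation: [-0.191, -3.134, -0.002]
force: [0.3, 0.8, 0.4]
opening: 0.0927
```

Request:
{"name": "servo_tool", "arguments": {"plan": [[[-1, 7, -27, -20, 0, 0, 0.008], [-1, 7, -27, -20, 0, 0, 0.008], [-1, 7, -26, -20, 0, 0, 0.008], [-1, 0, 0, 0, 0, 0, 0], [-1, 0, 0, 0, 0, 0, 0], [-1, 0, 0, 0, 0, 0, 0]]]}}

```text
t: 3.1
tool_pos: [0.5505, -0.3662, 0.1711]
orientation: [0.149, 3.137, -0.001]
force: [0.2, 0.3, 0.2]
opening: 0.093
```

Run:
```python
from meas import *
s=monitor.read_state();print(s['tool_pos'],s['orientation'],s['force'])
w,i=shot('wrist','w1');print(i['mtx'],-np.array(i['R']).T@i['t'])
cv2.imwrite('pics/w1b.png',cv2.resize(cv2.imread('pics/w1.png'),(800,600),interpolation=cv2.INTER_CUBIC))
```

```text
[ 0.5504544  -0.36618213  0.171092  ] [ 1.48804054e-01  3.13668807e+00 -7.56278159e-04] [0.23715251 0.28447587 0.16665362]
[[297.31863964   0.         249.92332192]
 [  0.         297.31863964 193.32688276]
 [  0.           0.           1.        ]] [ 0.48241658 -0.36051123  0.3253703 ]
```

View pics/w1b.png

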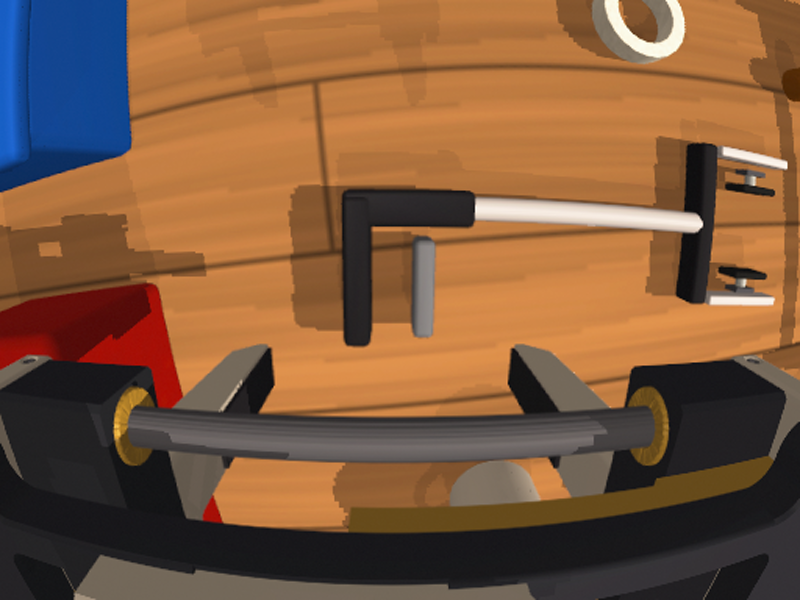

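Run:
```python
from meas import *
w,i=load('w1')
k=512/800
for n,u,v,z in (('rear',342,270,.036),('rear2',345,340,.036),('rear0',343,205,.036),('trigfront',435,285,.036),('trigfront',435,285,.028),('trig end',423,337,.03),('handle end',358,346,.036),('pad_b',743,280,.031),('pad_b inner top',743,267,.031),('pad_a inner top',752,195,.031),('shaft0',480,209,.022),('shaft1',690,223,.022)):
    print(n,z,np.round(onz(i,u*k,v*k,z,True)*1000,1))
```

```text
rear 0.036 [ 532.9 -396.3   36. ]
rear2 0.036 [ 579.7 -399.9   36. ]
rear0 0.036 [ 492.  -391.1   36. ]
trigfront 0.036 [ 548.2 -338.2   36. ]
trigfront 0.028 [ 550.  -337.5   28. ]
trig end 0.03 [ 584.4 -348.2   30. ]
handle end 0.036 [ 584.6 -391.8   36. ]
pad_b 0.031 [566.4 -83.1  31. ]
pad_b inner top 0.031 [555.6 -84.1  31. ]
pad_a inner top 0.031 [497.9 -75.6  31. ]
shaft0 0.022 [ 502.9 -303.4   22. ]
shaft1 0.022 [ 520.  -136.5   22. ]
```

The wrist view shows the handle at about (357,270) and the trigger at (423,285), both between and below the open fingers. Their midpoint is at y≈−368, x≈549, within 2 mm of the TCP. Going down and closing lightly, below the 12 N spring preload.

Request:
{"name": "servo_tool", "arguments": {"plan": [[[-1, -1, -1.5, -30, 0, 0, 0], [-1, 0, 0, -30, 0, 0, 0], [-1, 0, 0, -30, 0, 0, 0], [-1, 0, 0, -30, 0, 0, 0], [-1, 0, 0, -20, 0, 0, 0], [-1, 0, 0, -14, 0, 0, 0], [-1, 0, 0, 0, 0, 0, 0], [-1, 0, 0, 0, 0, 0, 0]]], "force": 8}}

```text
t: 3.95
tool_pos: [0.5497, -0.369, 0.0171]
orientation: [0.15, 3.137, -0.001]
force: [0.2, -0.3, 0.1]
opening: 0.0929
```

Request:
{"name": "servo_tool", "arguments": {"plan": [[[-0.2, 0, 0, 0, 0, 0, 0], [-0.2, 0, 0, 0, 0, 0, 0], [-0.1, 0, 0, 0, 0, 0, 0], [0, 0, 0, 0, 0, 0, 0], [0, 0, 0, 0, 0, 0, 0], [0, 0, 0, 0, 0, 0, 0], [0, 0, 0, 0, 0, 0, 0]]], "force": 8}}

```text
t: 4.65
tool_pos: [0.549, -0.3689, 0.0159]
orientation: [0.151, 3.138, -0.0]
force: [0.0, 1.5, 3.1]
opening: 0.0601
```

Request:
{"name": "servo_tool", "arguments": {"plan": [[[0, 0.3, 6, 0, 0, 0, 0], [0, 0.3, 12, 0, 0, 0, 0], [0, 0.3, 12, 0, 0, 0, 0], [0, 0.4, 12, 0, 0, 0, 0], [0, 0.4, 12, 0, 0, 0, 0], [0, 0.4, 12, 0, 0, 0, 0], [0, 0.4, 12, 0, 0, 0, 0], [0, 0.4, 12, 0, 0, 0, 0], [0, 0.4, 12, 0, 0, 0, 0], [0, 0.3, 6, 0, 0, 0, 0], [0, 0, 0, 0, 0, 0, 0], [0, 0, 0, 0, 0, 0, 0]]]}}

```text
t: 5.85
tool_pos: [0.5528, -0.259, 0.0158]
orientation: [0.15, 3.138, 0.003]
force: [-0.8, 3.6, 7.7]
opening: 0.0594
```

Run:
```python
from meas import *
s=monitor.read_state();print(s['tool_pos'],s['orientation'],s['force'],s['opening'])
shot('top','t1')
b,i=load('t1'); reacher(b,i,225,400,170,245)
```

```text
[ 0.55277545 -0.25903217  0.01579124] [1.49815282e-01 3.13799964e+00 3.11075470e-03] [-0.81966239  3.57632729  7.74877467] 0.05941612908975222
white [238 182  29   6  76] cen [588.   31.8] rect [588.   32.4] [80.5  8.2] 83.9 line [1.08000e-01 9.94000e-01 5.88017e+02 3.18410e+01]
white [270 205  64  12 309] cen [ 514.8 -109.6] rect [ 514.9 -109.2] [180.6  13.8] 84.3 line [ 9.80000e-02  9.95000e-01  5.14812e+02 -1.09578e+02]
white [234 223  28   6  74] cen [470.3  43.3] rect [470.1  44. ] [77.2  8.1] 84.2 line [1.01000e-01 9.95000e-01 4.70259e+02 4.32980e+01]
black [341 181  14  18 161] cen [ 573.5 -234. ] rect [ 573.8 -236.7] [33.5 52. ] 76.9 line [ 9.76000e-01 -2.19000e-01  5.73487e+02 -2.34017e+02]
black [263 186  10  43 210] cen [521.7 -11.6] rect [522.9 -11.6] [ 14.6 119.8] 84.2 line [ 9.95000e-01 -1.04000e-01  5.21681e+02 -1.15960e+01]
black [245 191  13   3  25] cen [564.3  35.2] rect [564.2  35.3] [34.2  4.9] 83.5 line [1.03000e-01 9.95000e-01 5.64311e+02 3.51510e+01]
black [341 200  13   8  65] cen [ 535.7 -232.8] rect [ 534.9 -235.2] [34.2 18.5] 84.3 line [ 5.00000e-03  1.00000e+00  5.35677e+02 -2.32818e+02]
black [389 207  11   5  37] cen [ 521.5 -369.4] rect [ 521.3 -369.4] [29.3  9.8] 81.2 line [ 1.36000e-01  9.91000e-01  5.21466e+02 -3.69436e+02]
black [334 211  16   9 107] cen [ 502.3 -218.8] rect [ 501.8 -220. ] [41.2 21.8] 84.3 line [ 1.30000e-02  1.00000e+00  5.02279e+02 -2.18754e+02]
black [242 215  13   3  18] cen [495.8  44.1] rect [495.4  43. ] [33.6  4.1] 81.1 line [1.15000e-01 9.93000e-01 4.95791e+02 4.41020e+01]
grey [246 185   9   7  24] cen [576.9  35.5] rect [576.   39.3] [23.2 15.5] 79.3 line [  0.661   0.751 576.901  35.5  ]
```

Request:
{"name": "servo_tool", "arguments": {"plan": [[[0, 0, 0, 0.8, 0, 0, 0], [0, 0.8, 8, 0, 0, 0, 0], [0, 1, 12, 0, 0, 0, 0], [0, 1, 12, 0, 0, 0, 0], [0, 1, 12, 0, 0, 0, 0], [0, 1, 12, 0, 0, 0, 0], [0, 1, 12, 0, 0, 0, 0], [0, 1, 12, 0, 0, 0, 0], [0, 0, 0, 0, 0, 0, 0]]]}}

```text
t: 6.8
tool_pos: [0.5593, -0.1788, 0.0162]
orientation: [-0.148, -3.138, -0.001]
force: [0.2, 0.7, -1.3]
opening: 0.0599
```

Run:
```python
from meas import *
s=monitor.read_state();print(s['tool_pos'],s['orientation'],s['force'],s['opening'])
shot('top','t2');shot('scene','s2')
b,i=load('t2'); reacher(b,i,190,370,170,245)
a,_=load('s2')
c=cv2.resize(b[140:250,140:340],None,fx=4,fy=4,interpolation=cv2.INTER_CUBIC)[:300]
c=np.vstack([cv2.resize(b[160:240,150:300],(750,400),interpolation=cv2.INTER_CUBIC)[:300],cv2.resize(a[135:205,200:370],(750,300),interpolation=cv2.INTER_CUBIC)])
cv2.imwrite('pics/c3.png',c)
```

```text
[ 0.55926377 -0.17883282  0.0162089 ] [-1.48049053e-01 -3.13760175e+00 -1.23118942e-03] [ 0.15189528  0.70553402 -1.34725474] 0.05985278226122198
white [212 180  13   4  31] cen [595.3 128.8] rect [595.6 128.9] [34.1  7.8] 83.5 line [7.60000e-02 9.97000e-01 5.95323e+02 1.28849e+02]
white [230 181   9   4  22] cen [591.5  83.3] rect [591.3  83.7] [22.9  7.5] 81.2 line [1.44000e-01 9.90000e-01 5.91463e+02 8.33030e+01]
white [193 194   5  12  46] cen [542.8 194.1] rect [542.6 193. ] [31.2 11.3] 1.3 line [9.96000e-01 9.00000e-02 5.42838e+02 1.94135e+02]
white [242 203  64  11 289] cen [520.6 -34.4] rect [521.3 -29.4] [180.2  13.8] 84.3 line [ 9.60000e-02  9.95000e-01  5.20571e+02 -3.44380e+01]
white [214 222  14   4  38] cen [476.  120.4] rect [475.6 120. ] [ 8.4 36.6] 0.5 line [9.20000e-02 9.96000e-01 4.76039e+02 1.20402e+02]
black [313 178   6   4  21] cen [ 602.  -146.8] rect [ 602.2 -147. ] [ 8.6 14.3] 0.7 line [ 2.55000e-01  9.67000e-01  6.02018e+02 -1.46837e+02]
black [235 183  10  44 204] cen [528.7  67.2] rect [529.1  67. ] [ 13.6 121.7] 84.6 line [ 9.9600e-01 -9.4000e-02  5.2869
[... 423 characters left out ...]
23e+02 -2.80658e+02]
black [344 206  11   2  12] cen [ 525.5 -242.5] rect [ 526.7 -241.5] [ 2.8 28.4] 0.6 line [ 4.00000e-02 -9.99000e-01  5.25539e+02 -2.42511e+02]
black [305 208  11   9  67] cen [ 509.8 -131.3] rect [ 509.9 -131. ] [22.4 24.6] 73.9 line [   0.792   -0.611  509.753 -131.279]
black [214 213  13   3  17] cen [501.5 120.1] rect [501.6 121.3] [33.9  3.3] 84.9 line [1.01000e-01 9.95000e-01 5.01512e+02 1.20104e+02]
grey [220 183   5   6  16] cen [583.4 115.6] rect [581.9 116.9] [14.2 11.2] 0.9 line [8.74000e-01 4.86000e-01 5.83354e+02 1.15558e+02]
grey [196 195   4   9  23] cen [544.1 183.7] rect [543.1 184.7] [22.5  8.4] 1.2 line [9.87000e-01 1.61000e-01 5.44104e+02 1.83740e+02]
```

View pics/c3.png

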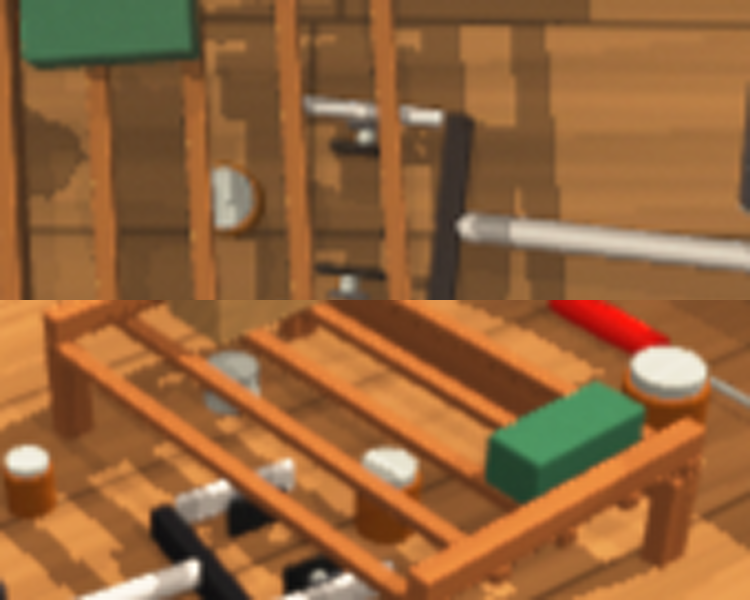

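The upper half of the view shows the jaws squarely under the shelf, with the jar at about (235,200) centred between the pad rows at (355,147) and (348,270). The axis passes within 1 mm of the jar. Advancing the last 66 mm.

Request:
{"name": "servo_tool", "arguments": {"plan": [[[0, 0.9, 9, 0, 0, 0, 0], [0, 1, 11, 0, 0, 0, 0], [0, 1, 11, 0, 0, 0, 0], [0, 1, 11, 0, 0, 0, 0], [0, 1, 11, 0, 0, 0, 0], [0, 0.9, 9, 0, 0, 0, 0], [0, 0.4, 4, 0, 0, 0, 0], [0, 0, 0, 0, 0, 0, 0], [0, 0, 0, 0, 0, 0, 0]]]}}

```text
t: 7.8
tool_pos: [0.5655, -0.1148, 0.0164]
orientation: [-0.15, -3.138, -0.0]
force: [-0.6, 0.6, -1.6]
opening: 0.0599
```

Request:
{"name": "servo_tool", "arguments": {"plan": [[[0.2, 0, 0, 0, 0, 0, 0], [0.2, 0, 0, 0, 0, 0, 0], [0.2, 0, 0, 0, 0, 0, 0], [0.2, 0, 0, 0, 0, 0, 0], [0.2, 0, 0, 0, 0, 0, 0]]], "force": 12.6}}

```text
t: 8.3
tool_pos: [0.5655, -0.115, 0.0165]
orientation: [0.151, 3.138, 0.0]
force: [-0.6, -1.4, -1.4]
opening: 0.0575
```

Request:
{"name": "servo_tool", "arguments": {"plan": [[[0.2, 0, 0, 0, 0, 0, 0], [0.2, 0, 0, 0, 0, 0, 0], [0.2, 0, 0, 0, 0, 0, 0], [0.2, 0, 0, 0, 0, 0, 0]]], "force": 13.2}}

```text
t: 8.7
tool_pos: [0.5655, -0.1149, 0.0164]
orientation: [-0.15, -3.138, -0.0]
force: [0.3, -0.2, -0.7]
opening: 0.0549
```

Request:
{"name": "servo_tool", "arguments": {"plan": [[[0.2, 0, 0, 0, 0, 0, 0], [0.2, 0, 0, 0, 0, 0, 0], [0.2, 0, 0, 0, 0, 0, 0], [0.2, 0, 0, 0, 0, 0, 0]]], "force": 13.8}}

```text
t: 9.1
tool_pos: [0.5655, -0.1149, 0.0165]
orientation: [0.15, 3.138, -0.0]
force: [0.3, -0.9, -1.3]
opening: 0.0521
```

Request:
{"name": "servo_tool", "arguments": {"plan": [[[0.2, 0, 0, 0, 0, 0, 0], [0.2, 0, 0, 0, 0, 0, 0], [0.2, 0, 0, 0, 0, 0, 0], [0.2, 0, 0, 0, 0, 0, 0]]], "force": 14.4}}

```text
t: 9.5
tool_pos: [0.5655, -0.1148, 0.0164]
orientation: [-0.15, -3.138, 0.0]
force: [-0.3, 0.3, -1.1]
opening: 0.0516
```

Request:
{"name": "servo_tool", "arguments": {"plan": [[[0.2, 0, 0, 0, 0, 0, 0], [0.2, 0, 0, 0, 0, 0, 0], [0.2, 0, 0, 0, 0, 0, 0], [0.2, 0, 0, 0, 0, 0, 0]]], "force": 15}}

```text
t: 9.9
tool_pos: [0.5654, -0.1148, 0.0164]
orientation: [-0.15, -3.138, 0.0]
force: [0.2, -0.2, -1.4]
opening: 0.0505
```

Request:
{"name": "servo_tool", "arguments": {"plan": [[[0.2, 0, 0, 0, 0, 0, 0], [0.2, 0, 0, 0, 0, 0, 0], [0.2, 0, 0, 0, 0, 0, 0], [0.2, 0, 0, 0, 0, 0, 0]]], "force": 15.6}}

```text
t: 10.3
tool_pos: [0.5654, -0.1148, 0.0164]
orientation: [-0.15, -3.138, -0.0]
force: [-1.0, -0.1, -2.2]
opening: 0.0495
```

Request:
{"name": "servo_tool", "arguments": {"plan": [[[0.2, 0, 0, 0, 0, 0, 0], [0.2, 0, 0, 0, 0, 0, 0], [0.2, 0, 0, 0, 0, 0, 0], [0.2, 0, 0, 0, 0, 0, 0]]], "force": 16.5}}

```text
t: 10.7
tool_pos: [0.5655, -0.1148, 0.0164]
orientation: [-0.15, -3.138, -0.0]
force: [-1.0, -0.3, -1.9]
opening: 0.0489
```

Request:
{"name": "servo_tool", "arguments": {"plan": [[[0.2, 0, 0, 0, 0, 0, 0], [0.2, 0, 0, 0, 0, 0, 0], [0.2, 0, 0, 0, 0, 0, 0], [0.2, 0, 0, 0, 0, 0, 0]]], "force": 18}}

```text
t: 11.1
tool_pos: [0.5655, -0.1148, 0.0164]
orientation: [0.15, 3.138, -0.0]
force: [-0.9, -0.3, -2.2]
opening: 0.0487
```

Request:
{"name": "servo_tool", "arguments": {"plan": [[[0.2, 0, 0, 0, 0, 0, 0], [0.2, 0, 0, 0, 0, 0, 0], [0.2, 0, 0, 0, 0, 0, 0], [0.2, 0, 0, 0, 0, 0, 0]]], "force": 20}}

```text
t: 11.5
tool_pos: [0.5655, -0.1149, 0.0165]
orientation: [0.15, 3.138, -0.0]
force: [-1.2, 0.1, -1.3]
opening: 0.0481
```

Run:
```python
from meas import *
s=monitor.read_state();print(s['tool_pos'],s['force'],s['wrist_torque'],s['opening'])
shot('top','t3');shot('scene','s3')
o=[]
for k in range(3):
    o.append(monitor.read_state()['opening']);eyes.read_camera('top')
print(o)
b,i=load('t3')
a,_=load('s3')
c=np.vstack([cv2.resize(b[165:237,150:255],(790,300),interpolation=cv2.INTER_CUBIC),cv2.resize(a[150:205,220:320],(790,300),interpolation=cv2.INTER_CUBIC)])
cv2.imwrite('pics/c4.png',c)
reacher(b,i,160,300,170,245)
```

```text
[ 0.56552258 -0.11486034  0.01646279] [-1.23978876  0.13728853 -1.31447208] [-0.05895563  0.14604205  0.20224995] 0.04808323143716383
[0.047928928558058866, 0.048294804984840456, 0.048212270121092575]
white [194 183  12   3  34] cen [586.7 181.3] rect [586.7 181.3] [ 5.7 31.1] 0.7 line [2.00000e-02 1.00000e+00 5.86749e+02 1.81259e+02]
white [192 193   6  12  46] cen [544.9 195. ] rect [545.6 194.4] [31.7 12.1] 7.6 line [9.91000e-01 1.31000e-01 5.44923e+02 1.95038e+02]
white [217 200  10   6  41] cen [534.4 117.6] rect [534.5 117.9] [26.1 12.8] 79.3 line [2.02000e-01 9.79000e-01 5.34427e+02 1.17558e+02]
white [233 202  48  10 210] cen [525.   15.5] rect [525.4  18.6] [134.5  13.8] 84.5 line [9.80000e-02 9.95000e-01 5.25011e+02 1.54780e+01]
white [181 214   7   4  21] cen [498.1 223. ] rect [497.1 222.9] [ 8.4 16.9] 0.6 line [1.06000e-01 9.94000e-01 4.98061e+02 2.23050e+02]
white [196 216  12   4  35] cen [492.9 172.6] rect [491.9 173.7] [ 8.4 31. ] 0.6 line [1.14000e-01 9.93000e-01 4.92867e+02 1.72629e+02]
black [160 170  30   4  34] cen [619.9 248.1] rect [619.6 250.7] [ 3.4 81.4] 5.
[... 329 characters left out ...]
 -7.67380e+01]
black [198 191   7   3  14] cen [562.3 174.6] rect [562.9 175.4] [ 5.6 16.8] 0.7 line [1.28000e-01 9.92000e-01 5.62297e+02 1.74579e+02]
black [193 206  11   3  21] cen [520.1 182.2] rect [520.7 182.9] [ 5.6 27.9] 0.6 line [4.90000e-02 9.99000e-01 5.20074e+02 1.82210e+02]
black [282 206   6   8  38] cen [516.7 -58.3] rect [516.3 -59.2] [19.8 14.1] 0.1 line [ 9.48000e-01 -3.18000e-01  5.16746e+02 -5.82690e+01]
grey [197 186   9   5  21] cen [576.1 179.8] rect [574.2 175.7] [11.3 22.4] 0.7 line [ 4.09000e-01 -9.13000e-01  5.76121e+02  1.79783e+02]
grey [196 194   4  10  24] cen [545.6 184.1] rect [544.6 184.8] [25.3  8.4] 1.2 line [9.95000e-01 1.01000e-01 5.45580e+02 1.84104e+02]
```

View pics/c4.png

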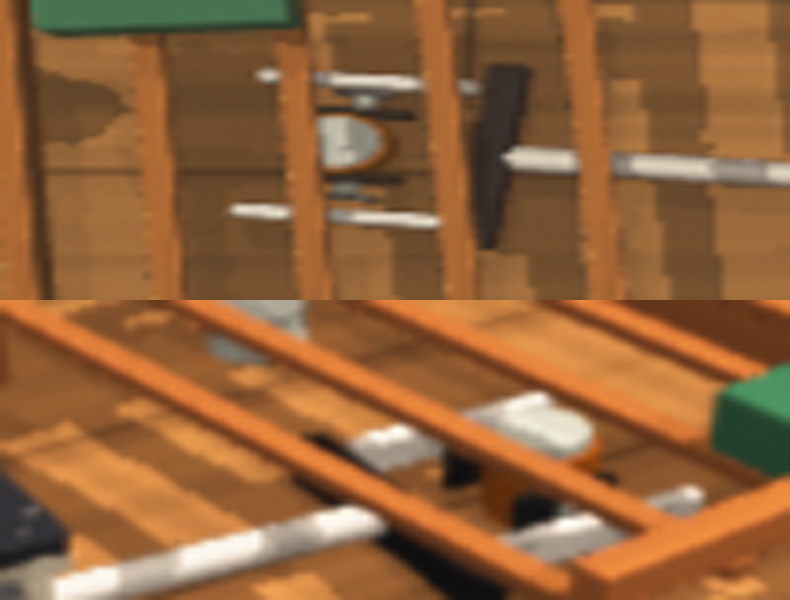

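The jar sits between both pads: its lid is at (350,142) in the upper half, with pads at (365,110) and (360,180), and it is upright. At 20 N the pad load should be about 2.3 N each, so I'm raising the grip to about 27 N, for about 5 N per pad.

Request:
{"name": "servo_tool", "arguments": {"plan": [[[0.2, 0, 0, 0, 0, 0, 0], [0.2, 0, 0, 0, 0, 0, 0], [0.2, 0, 0, 0, 0, 0, 0], [0.2, 0, 0, 0, 0, 0, 0]]], "force": 23.5}}

```text
t: 12.15
tool_pos: [0.5655, -0.1148, 0.0165]
orientation: [0.15, 3.138, 0.0]
force: [0.1, -0.4, -1.1]
opening: 0.0478
```

Request:
{"name": "servo_tool", "arguments": {"plan": [[[0.2, 0, 0, 0, 0, 0, 0], [0.2, 0, 0, 0, 0, 0, 0], [0.2, 0, 0, 0, 0, 0, 0], [0.2, 0, 0, 0, 0, 0, 0]]], "force": 27}}

```text
t: 12.55
tool_pos: [0.5655, -0.1148, 0.0165]
orientation: [0.15, 3.138, 0.0]
force: [-0.3, 0.5, -0.8]
opening: 0.0469
```

Request:
{"name": "servo_tool", "arguments": {"plan": [[[0.2, -0.3, -3, 0, 0, 0, 0], [0.2, -0.6, -6, 0, 0, 0, 0], [0.2, -0.8, -8, 0, 0, 0, 0], [0.2, -0.8, -8, 0, 0, 0, 0], [0.2, -0.5, -5, 0, 0, 0, 0], [0.2, 0, 0, 0, 0, 0, 0], [0.2, 0, 0, 0, 0, 0, 0]]]}}

```text
t: 13.25
tool_pos: [0.5626, -0.1456, 0.0166]
orientation: [0.151, 3.138, -0.001]
force: [0.1, -0.4, -1.7]
opening: 0.0471
```

```bash
cat > jar.py <<'E'
from meas import *
import sys
n=sys.argv[1]
s=monitor.read_state();print(s['tool_pos'],s['force'],s['opening'])
shot('top','t'+n);shot('scene','s'+n)
for f,c in(('t'+n,(165,245,150,330)),('s'+n,(130,215,150,330))):
    b,i=load(f);h=cv2.cvtColor(b,cv2.COLOR_BGR2HSV).astype(int)
    m=((h[...,1]<70)&(h[...,2]>120)).astype(np.uint8); q=np.zeros_like(m);q[c[0]:c[1],c[2]:c[3]]=1
    k,l,st,ce=cv2.connectedComponentsWithStats(m*q)
    for j in range(1,k):
        if st[j,4]>20: print(f,st[j],np.round(onz(i,*ce[j],.05)*1000,1))
E
python3 jar.py 4
```

```text
[ 0.56256047 -0.14558996  0.01658647] [ 0.11834308 -0.43892377 -1.66496665] 0.047050093244257955
t4 [195 183  11   4  35] [582.1 177.1  50. ]
t4 [211 185  13   4  40] [577.5 129.   50. ]
t4 [200 194   7  12  71] [540.9 166.8  50. ]
t4 [232 202  60  11 317] [521.6   4.9  50. ]
t4 [194 215  14   4  41] [493.9 173.   50. ]
t4 [213 217   8   4  23] [489.8 129.6  50. ]
s4 [248 147  10   9  54] [396.3 180.9  50. ]
s4 [202 169   9   7  51] [410.3  16.6  50. ]
s4 [262 173  20  10  80] [533.4 146.7  50. ]
s4 [284 189  14   9  72] [612.5 148.8  50. ]
s4 [200 191  59  24 364] [555.    1.4  50. ]
s4 [150 192  31  22 436] [ 460.7 -127.6   50. ]
s4 [272 196   9   7  40] [609.5 102.6  50. ]
```

The jar moved with the jaws, 30 mm out. Continuing the draw along the axis.

Request:
{"name": "servo_tool", "arguments": {"plan": [[[0.2, -0.4, -4, 0, 0, 0, 0], [0.2, -0.7, -7, 0, 0, 0, 0], [0.2, -0.9, -9, 0, 0, 0, 0], [0.2, -0.9, -9, 0, 0, 0, 0], [0.2, -0.9, -9, 0, 0, 0, 0], [0.2, -0.9, -9, 0, 0, 0, 0], [0.2, -0.9, -9, 0, 0, 0, 0], [0.2, -0.9, -9, 0, 0, 0, 0], [0.2, -0.7, -7, 0, 0, 0, 0], [0.2, -0.4, -4, 0, 0, 0, 0], [0.2, 0, 0, 0, 0, 0, 0]]]}}

```text
t: 14.45
tool_pos: [0.5549, -0.2218, 0.0166]
orientation: [0.151, 3.138, -0.001]
force: [0.9, -1.1, -1.0]
opening: 0.0471
```

```bash
python3 jar.py 5
```

```text
[ 0.55491456 -0.2218175   0.01655341] [ 0.90742013 -1.11533207 -1.00959415] 0.04710073895118093
t5 [231 187  20   5  61] [571.1  66.   50. ]
t5 [231 197   8  12  70] [534.1  82.8  50. ]
t5 [255 204  64  12 342] [514.8 -63.1  50. ]
t5 [219 218   9   3  25] [487.5 112.   50. ]
t5 [233 219  14   4  45] [483.6  66.9  50. ]
s5 [150 130  33  11 156] [154.4   2.9  50. ]
s5 [248 147  10   9  54] [396.3 180.9  50. ]
s5 [202 169   9   7  51] [410.3  16.6  50. ]
s5 [230 180  30  14 217] [525.5  70.7  50. ]
s5 [150 188   4  14  43] [ 417.6 -143.4   50. ]
s5 [246 197  28  16 206] [603.3  59.4  50. ]
s5 [190 200  43  15 221] [551.4 -36.5  50. ]
```

Request:
{"name": "servo_tool", "arguments": {"plan": [[[0.2, -0.4, -4, 0, 0, 0, 0], [0.2, -0.7, -7, 0, 0, 0, 0], [0.2, -0.9, -9, 0, 0, 0, 0], [0.2, -0.9, -9, 0, 0, 0, 0], [0.2, -0.9, -9, 0, 0, 0, 0], [0.2, -0.9, -9, 0, 0, 0, 0], [0.2, -0.9, -9, 0, 0, 0, 0], [0.2, -0.9, -9, 0, 0, 0, 0], [0.2, -0.7, -7, 0, 0, 0, 0], [0.2, -0.3, -3, 0, 0, 0, 0], [0.2, 0, 0, 0, 0, 0, 0], [0.2, 0, 0, 0, 0, 0, 0]]]}}

```text
t: 15.75
tool_pos: [0.5476, -0.2963, 0.0167]
orientation: [0.15, 3.138, -0.001]
force: [0.2, -1.4, -1.3]
opening: 0.0469
```

```bash
python3 jar.py 6
python3 - <<'E'
from meas import *
b,_=load('t6');a,_=load('s6')
cv2.imwrite('pics/c6.png',np.vstack([cv2.resize(b[130:285,140:410],(700,300),interpolation=cv2.INTER_CUBIC),cv2.resize(a[130:235,140:370],(700,300),interpolation=cv2.INTER_CUBIC)]))
E
```

```text
[ 0.54757251 -0.29632033  0.01667288] [ 0.17440993 -1.4166412  -1.29280256] 0.046876447143569824
t6 [249 189  29   6  91] [564.6   2.7  50. ]
t6 [254 200  12  12 108] [525.4  12.5  50. ]
t6 [281 207  49  11 262] [ 509.7 -114.6   50. ]
t6 [245 221  29   5  88] [477.7  11.3  50. ]
s6 [150 130  33  11 155] [154.5   3.1  50. ]
s6 [248 147  10   9  54] [396.3 180.9  50. ]
s6 [202 169   9   7  51] [410.3  16.6  50. ]
s6 [150 188   4  17  49] [ 420.8 -144.9   50. ]
s6 [204 188  30  15 247] [518.1  -0.7  50. ]
s6 [224 207  24   8 114] [595.    3.9  50. ]
s6 [190 209  16   6  50] [544.6 -73.3  50. ]
```

View pics/c6.png

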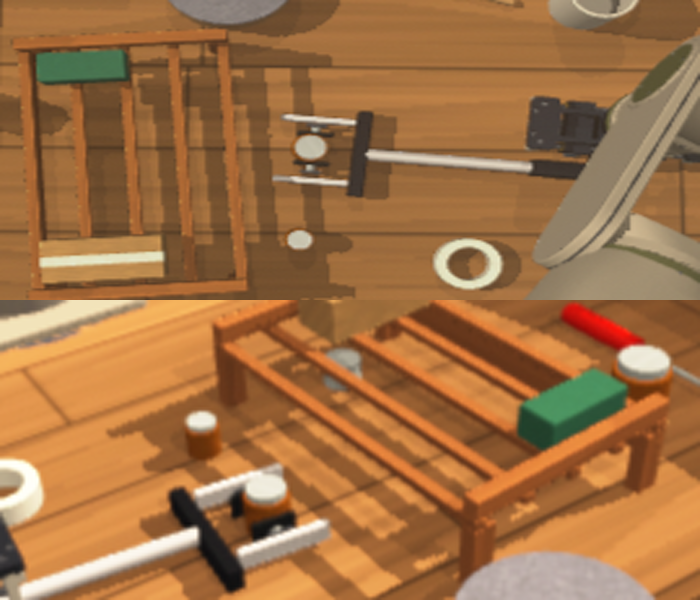

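The jar stands upright in the jaws at about (311,148) in the upper half, roughly (525, 12) mm. That is 80 mm in front of the mouth, and the shelf and neighbours are unmoved. Easing off the trigger, then opening.

Request:
{"name": "servo_tool", "arguments": {"plan": [[[0.2, 0, 0, 0, 0, 0, 0], [0.2, 0, 0, 0, 0, 0, 0], [0.2, 0, 0, 0, 0, 0, 0]]], "force": 18}}

```text
t: 16.15
tool_pos: [0.5474, -0.2957, 0.0165]
orientation: [0.15, 3.138, -0.0]
force: [-0.4, -0.8, -1.9]
opening: 0.0489
```

Request:
{"name": "servo_tool", "arguments": {"plan": [[[0.2, 0, 0, 0, 0, 0, 0], [0.2, 0, 0, 0, 0, 0, 0], [0.2, 0, 0, 0, 0, 0, 0], [0.2, 0, 0, 0, 0, 0, 0]]], "force": 13.8}}

```text
t: 16.55
tool_pos: [0.5474, -0.2957, 0.0164]
orientation: [-0.15, -3.138, -0.0]
force: [0.1, 0.0, -1.5]
opening: 0.0501
```

Request:
{"name": "servo_tool", "arguments": {"plan": [[[0.2, 0, 0, 0, 0, 0, 0], [0.2, 0, 0, 0, 0, 0, 0], [0.2, 0, 0, 0, 0, 0, 0], [0.2, 0, 0, 0, 0, 0, 0], [0.2, 0, 0, 0, 0, 0, 0]]], "force": 10}}

```text
t: 17.05
tool_pos: [0.5473, -0.2958, 0.0164]
orientation: [-0.15, -3.138, -0.0]
force: [0.1, 1.3, -2.0]
opening: 0.06
```

Request:
{"name": "servo_tool", "arguments": {"plan": [[[-0.32, 0, 0, 0, 0, 0, 0], [-0.36, 0, 0, 0, 0, 0, 0], [-0.45, 0, 0, 0, 0, 0, 0], [-0.6, 0, 0, 0, 0, 0, 0], [-0.8, 0, 0, 0, 0, 0, 0], [-1, 0, 0, 0, 0, 0, 0], [-1, 0, 0, 0, 0, 0, 0], [-1, 0, 0, 0, 0, 0, 0], [-1, 0, 0, 0, 0, 0, 0]]]}}

```text
t: 17.95
tool_pos: [0.5474, -0.2958, 0.0164]
orientation: [0.15, 3.138, -0.0]
force: [0.8, -0.6, -0.1]
opening: 0.093
```

Request:
{"name": "servo_tool", "arguments": {"plan": [[[-1, 0, 0, 8, 0, 0, 0], [-1, 0, 0, 16, 0, 0, 0], [-1, 0, 0, 24, 0, 0, 0], [-1, 0, 0, 30, 0, 0, 0], [-1, 0, 0, 30, 0, 0, 0], [-1, 0, 0, 30, 0, 0, 0], [-1, 0, 0, 30, 0, 0, 0], [-1, 0, 0, 20, 0, 0, 0], [-1, 0, 0, 0, 0, 0, 0], [-1, 0, 0, 0, 0, 0, 0], [-1, 0, 0, 0, 0, 0, 0], [-1, 0, 0, 0, 0, 0, 0]]]}}

```text
t: 19.15
tool_pos: [0.5466, -0.2953, 0.2026]
orientation: [-0.15, -3.136, -0.002]
force: [-0.5, -0.6, 0.6]
opening: 0.0929
```

```bash
python3 jar.py 7
python3 - <<'E'
from meas import *
b,_=load('t7');a,_=load('s7')
cv2.imwrite('pics/c7.png',np.vstack([cv2.resize(b[100:285,80:410],(660,300),interpolation=cv2.INTER_CUBIC),cv2.resize(a[130:300,0:370],(660,300),interpolation=cv2.INTER_CUBIC)]))
E
```

```text
[ 0.54657609 -0.29530183  0.20263503] [-0.52854006 -0.59654267  0.56472269] 0.09290223355297021
t7 [251 184  29   6  89] [578.7  -1.5  50. ]
t7 [254 200  12  12 111] [526.1  12.   50. ]
t7 [283 207  47  10 248] [ 509.7 -117.3   50. ]
t7 [247 226  29   6  87] [463.7   6.   50. ]
s7 [150 130  33  11 155] [154.5   3.1  50. ]
s7 [248 147  10   9  54] [396.3 180.9  50. ]
s7 [202 169   9   7  51] [410.3  16.6  50. ]
s7 [200 185  34  16 275] [509.8  -1.2  50. ]
s7 [150 188   4  17  49] [ 420.8 -144.9   50. ]
s7 [191 210  12   5  35] [543.6 -76.2  50. ]
s7 [236 211  13   4  30] [607.3  11.2  50. ]
```

View pics/c7.png

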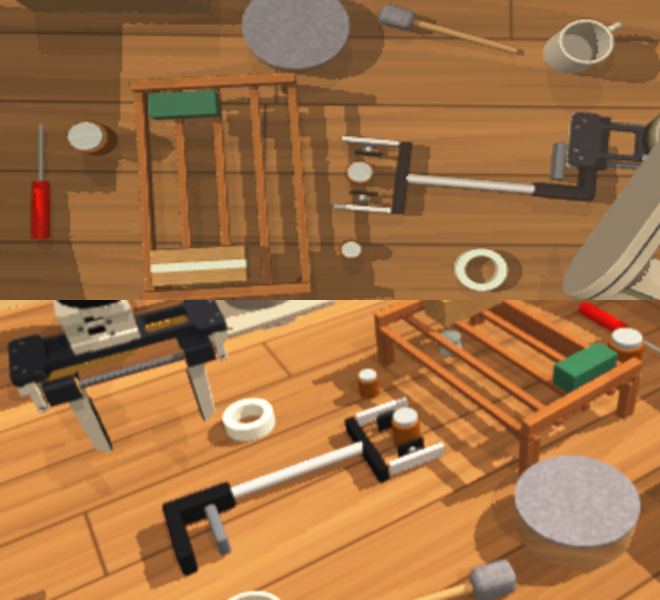

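The jaws are open and the jar stands upright between them at (359,172), clear of the shelf. The gripper is clear above and the other things are in place. Handing in.

```bash
python3 -c "
from plant import job
print(job.close_job())"
```

```text
the job is handed in; nothing more can be done
None
```

The job is done and handed in at about 19 s of the 72 s allowed. I took the reacher by handle and trigger, slid its jaws around the middle-sized jar and felt for contact. I then squeezed to 27 N of grip, drew the jar out upright, eased off the trigger so the jaws sprang open, and lifted the gripper clear.

**Last checks:** the final pictures show the jar upright between the open jaws at about (526, 12) mm, roughly 80 mm in front of the shelf's mouth. The reacher lies free, the trigger went back to its free 60 mm, and the shelf and visible bystanders look unmoved.

**Not settled:**
- **Pad force:** I worked out about 5 N per pad from the grip force. The finger opening shrank more than the pad stiffness alone explains, by about 2 mm instead of 0.7 mm. I put that down to finger give and trusted the force; I could not measure the pad force directly.
- **Jar shift:** one pad touched first and pushed the jar about 2–3 mm sideways before both held it.

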